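# Load a connecting-rod forging into the sectioning fixture

### The arm

A 7-joint arm with a two-finger parallel gripper is mounted at the origin on the work surface. World frame = base frame: x ahead of the robot, y to its left, z up, the work surface at z = 0. Lengths are in m, angles in rad, forces in N, time in s.
With the tool pointing down it reaches from about 0.35 to 0.9 m from the base axis. Payload 8.1 kg.
Tool frame: the origin (TCP) lies at the very end of the fingers, on their centre line; the grasp point (between the pads) lies 19 mm behind it; z points along the fingers, y is the line along which they close (so a half turn about z gives the same grasp; the last joint's range is limited). The gripper opens to 92 mm and grips with 3 to 60 N. Pads are 19 mm wide; open, the fingers measure 130 mm over their backs; the gripper's body (75 mm by 190 mm) begins 47 mm behind the grasp point.
Start: joints at [1.138, 0.434, 0.025, 1.573, -0.012, 1.134, -0.075], TCP at [0.202, -0.591, 0.227] pointing down, gripper open.
Joint ranges: [-2.62, 2.62], [-0.44, 2.09], [-1.27, 1.32], [0.08, 2.57], [-1.32, 4.46], [0.12, 2], [-2.74, 2.74]. Speed limits (rad/s): [2.22, 2.22, 3.01, 3.01, 3.14, 3.14, 3.14].

### API

Orientations are given as a unit quaternion [w, x, y, z].
In Python, from station import read_state, snapshot, ticket, spotter gives the robot as it stands.
- The arm moves only by the tool move_arm, never from a script. Its argument "motion" is a list of rows, each a list of 3 entries, a list of its own where there are three numbers: the opening in per cent of the stroke, from 0 (shut) to 100 (fully open), then the shift along the tool's x, y, z in mm, then the turn about the tool's z in rad. In form: [[claw, [dx, dy, dz], yaw], ...]. A call has 1 to 8 rows; each row is the pose to reach, as a shift and turn from the pose commanded when the call began, along the tool's axes at that moment; what a row does not reach only later rows make up. A row lasts 1/10 s, in which the tool goes at most 50 mm and 8.59 degrees, less where a joint would pass 70% of its speed; a pose out of reach is approached as far as the arm can. A call with a gripper value outside its range is refused whole. The fingers move at their own pace and stop on an object; "squeeze" is the grip in N (left out, the last holds). Time passes only in rows, so rows that repeat a pose let the fingers close. It gives the time, the measured TCP pose, the force, the opening and the grip force at its end, in the units of the state.
- read_state(): the state, without advancing time (a new reading comes with each control period).
- snapshot(name): name is "scene" or "top" or "wrist"; returns a dict with "image" (384x512x3 uint8, red, green, blue), "K" (3x3 intrinsics, pixels), "xyz" and "rotation" of the camera in the world; the wrist camera has in their place "T_tool_cam" (4x4, takes a point from camera to tool coordinates, whose origin is the TCP and whose axes are the flange's). Camera axes: x right, y down, z forward; pixel columns grow to the right and rows downward; lengths in m; the calibration is good to about 2 mm. A picture is of the moment at which its call begins: read the wrist's pose just before it. There is no depth.
- ticket.sign_off(): hands the job in; it is judged then, once.
Trained networks look in a picture, given as the dict that the camera call returned (one of the last four; its "shot" number tells which), for a name from the list of things; names that differ only in an ending like _2 or _b are one class to them, and where a whole thing is asked for, a point or a joint stands for the part that bears it (a point fixed in the world has none). Each returns a list of dicts, best first, with "confidence" (0 to 1); they miss things now and then, are a little off and sometimes report something else, mostly with a low value. They report only what shows in the picture. A call takes as long as a camera call. They do not tell look-alikes from the thing itself.
- spotter.trace(picture, thing): "mask" (384x512 bool, what is visible of it) and "extent" ([left, top, right, bottom] in pixels, round what is visible of it).
- spotter.landmark_of(picture, thing): "position" ([row, column] in pixels: a listed point, or the origin of a listed thing).
The state is a dict: "time": time; "joint_pos": joint angles; "qd": joint speeds; "tau": joint torques, N m; "tool_pos": TCP position; "orientation": TCP orientation; "wrist_force": force on the tool from outside, world axes, zero at the start; "wrist_torque": the same for the moment, N m; "finger_gap": finger opening in m; "finger_force": force on a finger pad.
Only numpy, scipy, OpenCV 4.12 (cv2) and the standard library are available. Lean on these libraries where they do the work, as an engineer would, in place of code of your own. Each camera call takes 0.05 s, during which the arm holds its last target. There are 200 camera calls.

### The job

Take the connecting-rod forging out of its tray, which only lets you grip it at the big end; as that grip would foul the jaws of the sectioning fixture, lay the rod flat on the black rubber mat, let go, and take it again where the jaws leave room. Set its big end flat in the fixture's nest, fully home against the back stop and with the small end on the rest, then press the toggle clamp's handle all the way down so that the foot holds the rod. Do not drop the rod, and leave the other things on the bench where they are.

Things in the scene. Friction and masses are not known exactly. Their poses are not given: they have to be found in the camera images.
- rod_big (a point): centre of the big end of the connecting-rod forging (bare aluminium, about 0.32 kg), half-way up its 26 mm thickness. x axis: along the rod to the small end; z up. The big end is a 60 mm disc with flat-sided bosses (34 mm long, 64 mm across the flats along y); top recessed 4 mm inside a 36 mm circle. The rod spans x -30 to +137 mm, centre of mass near x 33 mm.
- rod_shank (a point): point on the same rod's slim shank, 82 mm along x from the big end's centre, half-way up; same axes. The shank (x 28 to 104 mm) is an I-section with nearly flat sides, 22 mm wide along y and 16 mm high; its underside is 5 mm above that of the two ends.
- rod_small (a point): centre of the same rod's small end (disc of 34 mm diameter, 26 mm thick), 120 mm along x from the big end's centre, half-way up; same axes.
- tray_pocket (a point): floor of the pocket, under the big end as stored, in the fixed grey moulded tray (200 x 148 mm, 34 mm high, floor 4 mm above the bench). x along the pocket to the small end. Round the big end is an open bay (x -41 to +40, y -70 to +70 mm) with room for fingers on both sides; round shank and small end the pocket is just 28 and 42 mm wide, its walls 30 mm deep. The rod lifts straight up.
- nest (a point): point on the nest floor of the fixed steel sectioning fixture, exactly under the big end's centre when the rod is home; 45 mm above the bench. x: direction in which the rod must lie, from big end to small end; z up. The nest floor ends at x +40 mm and is open that way; beyond is a 64 mm wide gap for the cutting wheel (25 mm deep, base plate below) where the shank hangs free with room for fingers.
- jaw (a point): middle of the top of the nest's left jaw, 32 mm above the nest floor; its twin stands opposite. Fixture axes as at nest. The two jaws (40 mm long along x, 16.5 mm thick) have inner faces 67 mm apart, 1.5 mm play each side of the 64 mm big end, with 8 mm bevels at the top. They rise 6 mm above the seated rod: no finger fits between jaw and rod.
- back_stop (a point): middle of the flat face of the back stop, at nest floor level, 30 mm from the nest point along -x. The stop is 44 mm wide and 32 mm high above the nest floor; the big end's rounded end touches it when home.
- rest (a point): centre of the top of the rest block (20 x 22 mm) that carries the small end, level with the nest floor, 120 mm from the nest point along x.
- mat: fixed black rubber mat on the bench between tray and fixture, 220 mm (its x) by 160 mm (its y), 4 mm thick; origin at the centre of its underside.
- clamp_handle (a joint): handle of the toggle clamp behind the back stop: 0 = open (handle up, 60 degrees above level, leaning away from the nest), 1.05 rad = pressed down level, clamped, at its end stop. Stays where left; friction 0.4 N m. The linked clamp arm with its rubber foot stands up, tipped back from the nest, when open (top about 175 mm above the bench) and comes down on the big end as the handle goes down.
- handle_pivot (a point): hinge axis of the clamp handle, axes as at nest: 85 mm from the nest point along -x and 100 mm above the bench. The handle swings in the fixture's x-z plane, towards -x and down.
- handle_grip (a point): point on the middle line of the handle's round black grip, 80 mm from the pivot; the grip is 18 mm thick and runs from 33 to 105 mm from the pivot.
- wrench: spanner lying on the bench beyond the mat, 170 mm long: leave it alone.
- mount: black mounted specimen, cylinder 40 mm wide, 26 mm high, standing on the bench near the robot: leave it alone.
- bottle: white plastic bottle, 60 mm wide, 150 mm high, standing on the bench: leave it alone.
- caliper: vernier caliper lying on the bench, 160 mm long: leave it alone.
- clamp_arm: steel arm of the toggle clamp, linked to the handle; it carries a rubber foot (18 mm wide, 62 mm from the arm's hinge) that lands in the middle of the seated big end's top. Origin on the arm's hinge, 62 mm from the nest point along -x and 98 mm above the bench. The foot meets the seated rod in the last 0.01 rad of the handle's travel.
Things that resemble listed ones, but are neither listed nor needed, are in the scene too. Of the things like the part that bears rod_big, leave any that is purple or yellow; of the rest the larger one is meant.

How it is judged:
On the way:
1. the rod lies flat on the rubber mat, let go of and at rest (z of rod_big in the frame of mat between 0.012 and 0.021 m and z of rod_small in the frame of mat below 0.021 m and x of rod_big in the frame of mat between -0.12 and 0.12 m and y of rod_big in the frame of mat between -0.09 and 0.09 m and x of rod_shank in the frame of mat between -0.12 and 0.12 m and y of rod_shank in the frame of mat between -0.09 and 0.09 m and angle between rod_big's own z axis and vertical below 0.06 rad and contact force between the fingers and rod below 0.2 N and linear speed of rod below 0.02 m/s), for 0.2 s.
At the end, for the whole second after the job is handed in: Rod flat in the fixture: big end on the nest floor, its centre within 3 mm of home across and -3 to +4 mm along; small end on the rest; in line within 0.08 rad; let go of, at rest. Clamp handle down to at least 1.02 of its 1.05 rad, the foot pressing on the rod (over 0.5 N) (x of rod_big in the frame of nest between -0.003 and 0.004 m and y of rod_big in the frame of nest between -0.003 and 0.003 m and z of rod_big in the frame of nest between 0.0105 and 0.0155 m and x of rod_small in the frame of nest above 0.11 m and z of rod_small in the frame of nest below 0.0165 m and angle between the x axis of rod_big and the x axis of nest, either way round below 0.08 rad and value of joint clamp_handle above 1.02 rad and contact force between the fingers and rod below 0.2 N and linear speed of rod below 0.02 m/s and contact force between clamp_arm and rod above 0.5 N); the robot touches nothing.
It fails at once if a bystander (spanner, mounted specimen, bottle, caliper) is shifted by more than 30 mm (distance of any of wrench, mount, bottle, caliper from where it was at the start of the episode above 0.03 m).
It fails at once if the rod is dropped (falls free at over 0.5 m/s, about 13 mm) (contact force between the fingers and rod below 0.05 N and linear speed of rod above 0.5 m/s).
It also fails if it takes over 72 s, if anything falls off the work surface, if the arm or the gripper's body presses on something with over 40 N, if the wrist force passes 120 N, or if a joint passes its speed limit or range.

## Working session

There is one attempt and no reset: what is moved stays moved. The work goes in short steps, Python scripts to look and compute and a tool call to move; the robot and the scene stay as the last step left them, time stands still between calls to the robot, and variables do not carry over. Pictures are saved under pics/ and viewed, at most 10 in all, crops included, and the job is handed in when it is done.

Besides the shell and the picture viewer there is one more tool, called after "Call:" by a JSON object that holds its "name" and its "arguments", one argument or row to a line. move_arm: Moves the arm, as the interface text tells. Its arguments: {"type":"object","properties":{"motion":{"type":"array","items":{"type":"array"}},"squeeze":{"type":"number"}},"required":["motion"]}

```bash
mkdir -p pics; ls; cat > h.py <<'E'
import numpy as np, cv2
from scipy.spatial.transform import Rotation as R
from station import read_state, snapshot, ticket, spotter
def rot(q): return R.from_quat([q[1],q[2],q[3],q[0]]).as_matrix()
def cam(s,st=None):
    if 'T_tool_cam' in s:
        T=np.array(s['T_tool_cam']); Rt=rot(st['orientation'])
        return Rt@T[:3,3]+np.array(st['tool_pos']), Rt@T[:3,:3]
    r=np.array(s['rotation']); 
    if r.shape!=(3,3): r=rot(r)
    return np.array(s['xyz']), r
def shot(name):
    st=read_state(); s=snapshot(name); p,r=cam(s,st); return s,p,r
def ray(s,p,r,px,z):
    K=np.array(s['K']); d=r@np.linalg.solve(K,[px[1],px[0],1.]); return p+d*(z-p[2])/d[2]
def proj(s,p,r,X):
    c=r.T@(np.array(X)-p); u=np.array(s['K'])@c; return u[1]/u[2],u[0]/u[2]
def save(im,n): cv2.imwrite('pics/'+n,im[:,:,::-1])
E
python3 - <<'E'
from h import *
st=read_state(); print(st['time'],st['tool_pos'],st['orientation'],st['finger_gap'])
Z=dict(rod_big=.017,rod_shank=.017,rod_small=.017,tray_pocket=.004,nest=.045,jaw=.077,back_stop=.045,rest=.045,mat=0,handle_pivot=.1,handle_grip=.16,wrench=0,mount=0,bottle=0,caliper=0)
ims=[]
for n in ['scene','top']:
    s,p,r=shot(n); ims.append(s['image']); print(n,p.round(3),np.array(s['K'])[0,0])
    print(r.round(2).tolist())
    for k,z in Z.items():
        print(k,[(round(d['confidence'],2),np.round(d['position']).astype(int).tolist(),ray(s,p,r,d['position'],z)[:2].round(3).tolist()) for d in spotter.landmark_of(s,k) if d['confidence']>.2][:4])
save(ims[0],'scene1.png'); save(ims[1],'top1.png')
E
```

```text
pics
0.0 [ 0.20221753 -0.59083522  0.22593935] [-7.75908013e-04  9.86434297e-01  1.64154608e-01 -2.02795662e-04] 0.09174486349616941
scene [ 1.087 -0.442  1.147] 439.9978994755736
[[0.65, 0.61, -0.45], [0.76, -0.52, 0.38], [-0.0, -0.59, -0.81]]
rod_big [(0.87, [120, 291], [0.287, 0.409]), (0.8, [165, 347], [0.564, 0.405]), (0.73, [178, 298], [0.495, 0.245]), (0.55, [156, 268], [0.36, 0.234])]
rod_shank [(0.81, [129, 311], [0.366, 0.433]), (0.68, [187, 321], [0.571, 0.275]), (0.68, [144, 259], [0.299, 0.243]), (0.65, [161, 365], [0.59, 0.464])]
rod_small [(0.83, [142, 251], [0.275, 0.229]), (0.75, [197, 331], [0.619, 0.269]), (0.62, [133, 328], [0.417, 0.467])]
tray_pocket [(0.88, [177, 298], [0.485, 0.253])]
nest [(0.91, [281, 170], [0.544, -0.284])]
jaw [(0.8, [263, 180], [0.531, -0.238])]
back_stop [(0.74, [269, 164], [0.501, -0.276]), (0.35, [264, 182], [0.52, -0.23])]
rest [(0.82, [312, 192], [0.651, -0.291])]
mat [(0.97, [238, 257], [0.574, -0.0]), (0.64, [186, 319], [0.556, 0.281])]
handle_pivot [(0.65, [247, 152], [0.453, -0.274]), (0.25, [250, 337], [0.787, 0.102])]
handle_gr
[... 803 characters left out ...]
, 203], [0.609, 0.256])]
nest [(0.78, [206, 376], [0.529, -0.283])]
jaw [(0.67, [197, 364], [0.55, -0.238])]
back_stop [(0.69, [215, 375], [0.501, -0.278])]
rest [(0.87, [168, 379], [0.649, -0.296])]
mat [(0.68, [193, 282], [0.578, 0.005])]
handle_pivot [(0.72, [227, 376], [0.459, -0.266])]
handle_grip [(0.71, [240, 383], [0.413, -0.269]), (0.5, [166, 378], [0.626, -0.266])]
wrench [(0.57, [135, 284], [0.771, -0.005])]
mount [(0.53, [260, 280], [0.367, 0.013]), (0.34, [232, 378], [0.454, -0.294]), (0.29, [136, 284], [0.767, -0.005])]
bottle [(0.88, [140, 236], [0.755, 0.154]), (0.38, [141, 348], [0.75, -0.214])]
caliper [(0.9, [142, 350], [0.749, -0.22]), (0.31, [243, 382], [0.419, -0.307])]
```

View pics/scene1.png

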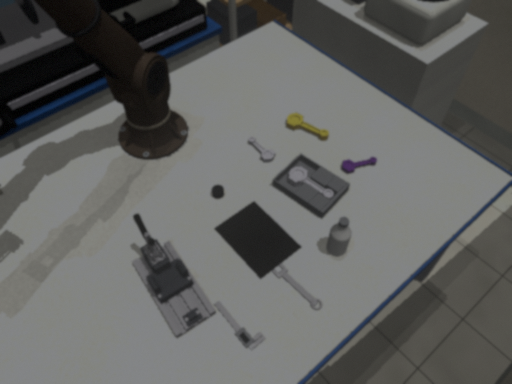

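View pics/top1.png

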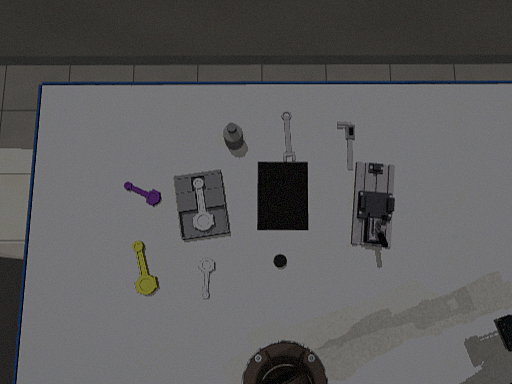

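Top image: the candidates are the yellow rod (147,283), the purple rod (152,197), the small aluminium rod on the bench (206,266) and the larger aluminium rod in the tray (203,221). By the description I choose the one in the tray, and check it in a crop.

```bash
cat >> h.py <<'E'
def go(xyz,phi):
    "shift (mm, tool axes) and turn from the present pose to TCP xyz with tool x at world angle phi"
    st=read_state(); Rt=rot(st['orientation']); d=Rt.T@(np.array(xyz)-st['tool_pos'])*1000
    now=np.arctan2(Rt[1,0],Rt[0,0]); y=-(phi-now); y=(y+np.pi)%(2*np.pi)-np.pi
    print('go',d.round(1).tolist(),'yaw',round(y,3),'now',np.round(st['tool_pos'],4).tolist(),round(now,3),'tilt',Rt[:,2].round(3).tolist(),'t',round(st['time'],2)); 
E
python3 - <<'E'
from h import *
s,p,r=shot('scene'); im=s['image'][100:220,240:400]
save(cv2.resize(im,None,fx=4,fy=4,interpolation=cv2.INTER_CUBIC),'crop1.png')
go([.45,.25,.25],.06)
s,p,r=shot('wrist'); print(np.array(s['T_tool_cam']).round(3).tolist(), np.array(s['K'])[0,0])
E
```

```text
go [506.7, -715.9, -23.3] yaw 0.27 now [0.2024, -0.5914, 0.2267] 0.33 tilt [-0.0, -0.0, -1.0] t 1.65
[[0.001, -0.958, -0.288, 0.078], [1.0, 0.001, 0.0, 0.001], [0.0, -0.288, 0.958, -0.158], [0.0, 0.0, 0.0, 1.0]] 281.69979596158413
```

View pics/crop1.png

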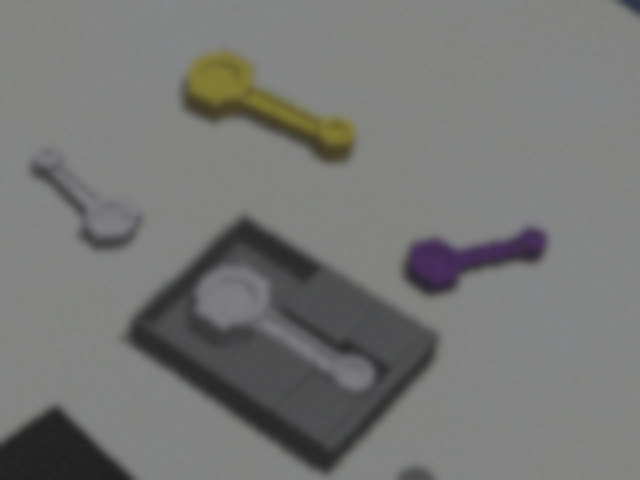

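The crop confirms it: the larger bare rod lies in the tray, big end at upper left (230,295), small end (355,372). The other bare rod (110,220) is smaller and lies outside the tray.

Call:
{"name": "move_arm", "arguments": {
  "motion": [
    [100,[27,-38,-5],0.1],
    [100,[54,-76,-10],0.2],
    [100,[82,-115,-15],0.27],
    [100,[110,-155,-20],0.27],
    [100,[138,-195,-23],0.27],
    [100,[165,-235,-23],0.27],
    [100,[193,-275,-23],0.27],
    [100,[220,-312,-23],0.27]
  ]
}}

```text
time: 2.5
tool_pos: [0.3097, -0.2229, 0.2501]
orientation: [0.0, 1.0, 0.03, 0.0]
wrist_force: [0.8, -0.4, 0.0]
finger_gap: 0.0915
finger_force: 0.0
```

```bash
python3 -c "
from h import *
go([.46,.25,.20],.06)"
```

```text
go [178.3, -463.0, 49.8] yaw 0.0 now [0.3097, -0.2229, 0.2501] 0.06 tilt [0.001, -0.001, -1.0] t 2.5
```

Call:
{"name": "move_arm", "arguments": {
  "motion": [
    [100,[18,-46,0],0],
    [100,[36,-92,0],0],
    [100,[54,-138,0],0],
    [100,[72,-184,0],0],
    [100,[90,-230,0],0],
    [100,[107,-276,0],0],
    [100,[125,-322,10],0],
    [100,[142,-368,20],0]
  ]
}}

```text
time: 3.3
tool_pos: [0.4299, 0.1524, 0.2301]
orientation: [-0.0, 1.0, 0.029, 0.001]
wrist_force: [1.0, -0.8, 0.4]
finger_gap: 0.0917
finger_force: 0.0
```

Call:
{"name": "move_arm", "arguments": {
  "motion": [
    [100,[18,-46,10],0],
    [100,[36,-95,30],0],
    [100,[36,-95,30],0]
  ]
}}

```text
time: 3.6
tool_pos: [0.4588, 0.2532, 0.1981]
orientation: [-0.002, 0.999, 0.033, -0.001]
wrist_force: [-0.5, -0.5, -0.1]
finger_gap: 0.0923
finger_force: 0.0
```

```bash
cat >> h.py <<'E'
def rodpose(zt,names=('rod_big','rod_shank','rod_small'),near=None,view='wrist',z=None):
    "rod from landmark rays at height zt (mid-thickness): big-end centre and angle by fit to all three"
    s,p,r=shot(view); P={}
    for k in names:
        c=[(d['confidence'],ray(s,p,r,d['position'],zt)[:2]) for d in spotter.landmark_of(s,k)]
        print(k,[(round(a,2),b.round(4).tolist()) for a,b in c[:3]])
    return s,p,r
E
python3 - <<'E'
from h import *
s,p,r=rodpose(.017); save(s['image'],'w1.png')
for k,z in [('tray_pocket',.004),('mat',0)]:
    print(k,[(round(d['confidence'],2),ray(s,p,r,d['position'],z)[:2].round(4).tolist()) for d in spotter.landmark_of(s,k)][:2])
for d in spotter.trace(s,'rod_big')[:2]: print(d['confidence'],d['extent'],d['mask'].sum())
go([.48,.252,.2],.06)
E
```

```text
rod_big [(0.8, [0.3579, 0.2378]), (0.77, [0.4876, 0.2467]), (0.66, [0.5662, 0.4059])]
rod_shank [(0.85, [0.3752, 0.4384]), (0.77, [0.571, 0.2637]), (0.77, [0.5868, 0.4578])]
rod_small [(0.75, [0.4091, 0.4464]), (0.73, [0.6061, 0.2666]), (0.61, [0.2664, 0.2359])]
tray_pocket []
mat [(0.98, [0.5726, -0.0017])]
0.83 [240.1, 226.1, 278.8, 311.4] 1362
0.77 [231.9, 21.2, 291.3, 174.7] 4735
go [20.5, -4.9, 0.5] yaw -0.003 now [0.4598, 0.2459, 0.2004] 0.057 tilt [0.001, -0.001, -1.0] t 3.95
```

View pics/w1.png

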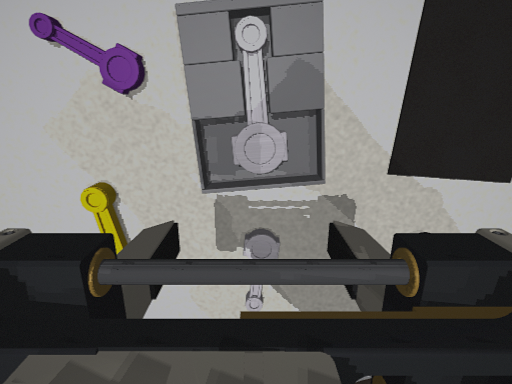

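Wrist view: the tray's rod has its big end at (260,149) and small end at (251,33). The small decoy is at (262,245), mostly under the gripper. The rod angle comes out near 0.17 rad.

Call:
{"name": "move_arm", "arguments": {
  "motion": [
    [100,[5,0,20],-0.11],
    [100,[10,0,40],-0.11],
    [100,[10,0,60],-0.11],
    [100,[10,0,60],-0.11],
    [100,[10,0,60],-0.11]
  ]
}}

```text
time: 4.45
tool_pos: [0.4696, 0.2474, 0.1405]
orientation: [0.0, 0.996, 0.084, 0.0]
wrist_force: [0.3, -0.2, 0.1]
finger_gap: 0.0919
finger_force: 0.0
```

```bash
python3 - <<'E'
from h import *
for i in range(2): s,p,r=rodpose(.017)
go([.4876,.247,.06],.17)
E
```

```text
rod_big [(0.88, [0.4857, 0.2458]), (0.87, [0.5621, 0.4061]), (0.7, [0.3597, 0.2386])]
rod_shank [(0.92, [0.2983, 0.237]), (0.85, [0.5704, 0.2599]), (0.59, [0.5898, 0.4586])]
rod_small [(0.93, [0.41, 0.4471]), (0.67, [0.6063, 0.2659])]
rod_big [(0.91, [0.3569, 0.2398]), (0.72, [0.5604, 0.407]), (0.61, [0.4857, 0.2458])]
rod_shank [(0.92, [0.3013, 0.2396]), (0.8, [0.3787, 0.4364]), (0.76, [0.5695, 0.2589])]
rod_small [(0.96, [0.4085, 0.4465]), (0.59, [0.6066, 0.2652])]
go [17.5, 4.2, 80.3] yaw -0.0 now [0.4696, 0.2481, 0.1403] 0.17 tilt [0.001, 0.0, -1.0] t 4.85
```

Call:
{"name": "move_arm", "arguments": {
  "motion": [
    [88,[20,5,30],0.01],
    [88,[20,5,65],0.01],
    [88,[20,5,90],0.01],
    [88,[20,5,110],0.01],
    [88,[20,5,125],0.01],
    [88,[20,5,132],0.01],
    [88,[20,5,132],0.01]
  ],
  "squeeze": 50
}}

```text
time: 5.55
tool_pos: [0.4897, 0.2464, 0.0073]
orientation: [0.0, 0.997, 0.08, -0.0]
wrist_force: [0.0, -0.5, -0.2]
finger_gap: 0.0806
finger_force: 0.0
```

Call:
{"name": "move_arm", "arguments": {
  "motion": [
    [40,[0,0,0],0],
    [40,[0,0,0],0],
    [40,[0,0,0],0],
    [40,[0,0,0],0],
    [40,[0,0,0],0],
    [40,[0,0,0],0]
  ],
  "squeeze": 50
}}

```text
time: 6.15
tool_pos: [0.4905, 0.2472, 0.0087]
orientation: [-0.0, 0.997, 0.08, 0.001]
wrist_force: [-1.3, 1.0, 5.3]
finger_gap: 0.0638
finger_force: 50.0
```

Call:
{"name": "move_arm", "arguments": {
  "motion": [
    [40,[0,0,-5],0],
    [40,[0,0,-15],0],
    [40,[0,0,-35],0],
    [40,[0,0,-60],0],
    [40,[0,0,-80],0],
    [40,[0,0,-90],0],
    [40,[0,0,-90],0]
  ]
}}

```text
time: 6.85
tool_pos: [0.4907, 0.2468, 0.0992]
orientation: [-0.0, 0.997, 0.08, 0.001]
wrist_force: [-0.3, -0.1, -3.2]
finger_gap: 0.0637
finger_force: 50.0
```

```bash
python3 - <<'E'
from h import *
s,p,r=rodpose(.107); save(s['image'],'w2.png')
for d in spotter.landmark_of(s,'mat'): print(d['confidence'],ray(s,p,r,d['position'],0))
go([.525,.0,.1],.0)
E
```

```text
rod_big [(0.82, [0.4881, 0.2461]), (0.74, [0.566, 0.3504]), (0.56, [0.4359, 0.2457])]
rod_shank [(0.73, [0.569, 0.2583])]
rod_small [(0.96, [0.4687, 0.3732]), (0.9, [0.6087, 0.2661])]
go [-4.0, 248.6, -3.1] yaw 0.16 now [0.4894, 0.246, 0.0967] 0.16 tilt [-0.002, -0.001, -1.0] t 7.1
```

View pics/w2.png

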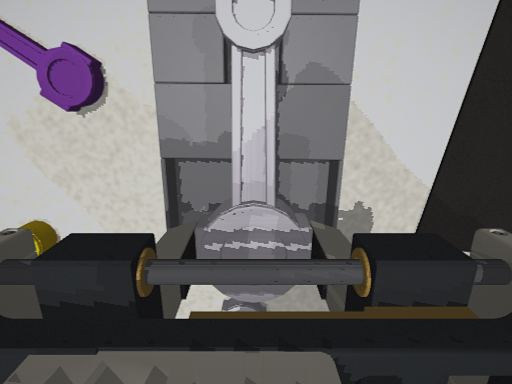

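The rod is held level: small end at (254,10), big end between the fingers at (255,245). Next, carry it to the mat.

Call:
{"name": "move_arm", "arguments": {
  "motion": [
    [40,[0,20,0],0.02],
    [40,[0,50,0],0.05],
    [40,[0,90,0],0.08],
    [40,[-2,130,0],0.12],
    [40,[-3,170,0],0.16],
    [40,[-4,210,0],0.16],
    [40,[-4,238,0],0.16],
    [40,[-4,249,0],0.16]
  ]
}}

```text
time: 7.9
tool_pos: [0.5253, -0.004, 0.0968]
orientation: [0.001, 1.0, -0.002, -0.001]
wrist_force: [0.2, 0.2, -3.4]
finger_gap: 0.0639
finger_force: 50.0
```

Call:
{"name": "move_arm", "arguments": {
  "motion": [
    [40,[0,0,10],0],
    [40,[0,0,30],0],
    [40,[0,0,55],0],
    [40,[0,0,75],0],
    [40,[0,0,84],0],
    [40,[0,0,88],0],
    [40,[0,0,88],0],
    [40,[0,0,88],0]
  ]
}}

```text
time: 8.7
tool_pos: [0.5262, 0.0008, 0.0103]
orientation: [-0.0, 1.0, 0.0, 0.001]
wrist_force: [-0.3, -0.2, -3.0]
finger_gap: 0.0637
finger_force: 50.0
```

```bash
python3 -c "
from h import *
go([.525,.0,.0082],.0); print(read_state()['wrist_force'])"
```

```text
go [-1.2, 0.8, 2.1] yaw 0.001 now [0.5262, 0.0008, 0.0103] 0.001 tilt [0.001, 0.0, -1.0] t 8.7
[-0.30935099 -0.1563759  -2.95107462]
```

Wrist force still shows the rod's full weight, so it hangs about 2 mm above the mat; I go down until there is contact.

Call:
{"name": "move_arm", "arguments": {
  "motion": [
    [40,[0,0,1],0],
    [40,[0,0,2],0],
    [40,[0,0,2],0]
  ]
}}

```text
time: 9.0
tool_pos: [0.5262, 0.0002, 0.0087]
orientation: [0.0, 1.0, -0.0, 0.001]
wrist_force: [-1.8, 0.3, 6.3]
finger_gap: 0.0635
finger_force: 50.0
```

Call:
{"name": "move_arm", "arguments": {
  "motion": [
    [88,[0,0,0],0],
    [88,[0,0,0],0],
    [88,[0,0,0],0],
    [88,[0,0,0],0],
    [88,[0,0,0],0],
    [95,[0,0,-20],0],
    [95,[0,0,-60],0],
    [95,[0,0,-100],0]
  ],
  "squeeze": 50
}}

```text
time: 9.8
tool_pos: [0.5248, 0.0002, 0.1084]
orientation: [-0.0, 1.0, 0.0, -0.001]
wrist_force: [1.0, -0.5, -0.8]
finger_gap: 0.0871
finger_force: 0.0
```

Call:
{"name": "move_arm", "arguments": {
  "motion": [
    [88,[0,0,-20],0],
    [60,[25,0,-20],0],
    [60,[50,0,-20],0],
    [60,[50,0,-20],0],
    [60,[50,0,-20],0]
  ]
}}

```text
time: 10.3
tool_pos: [0.5753, 0.0002, 0.1274]
orientation: [-0.0, 1.0, -0.0, -0.0]
wrist_force: [-0.6, 0.2, 0.4]
finger_gap: 0.0565
finger_force: 0.0
```

```bash
python3 - <<'E'
from h import *
for i in range(3): s,p,r=rodpose(.017)
go([.6,.0,.06],.0)
E
```

```text
rod_big [(0.55, [0.5216, -0.0021])]
rod_shank [(0.96, [0.6095, -0.0026])]
rod_small [(0.7, [0.6429, 0.0005])]
rod_big [(0.92, [0.5206, -0.0021])]
rod_shank [(0.77, [0.6056, -0.0019])]
rod_small [(0.86, [0.6453, 0.0013])]
rod_big [(0.73, [0.5219, -0.0031])]
rod_shank [(0.56, [0.6049, 0.0005])]
rod_small [(0.83, [0.6419, -0.0019])]
go [24.4, -0.0, 67.9] yaw -0.0 now [0.5756, -0.0, 0.1278] -0.0 tilt [0.0, -0.0, -1.0] t 10.9
```

Call:
{"name": "move_arm", "arguments": {
  "motion": [
    [50,[10,1,40],0],
    [50,[10,1,75],0],
    [50,[10,1,100],0],
    [50,[10,1,115],0],
    [50,[10,1,121],0],
    [50,[10,1,121],0],
    [50,[10,1,121],0]
  ],
  "squeeze": 55
}}

```text
time: 11.6
tool_pos: [0.5865, -0.0008, 0.008]
orientation: [-0.0, 1.0, -0.0, 0.001]
wrist_force: [0.2, -0.5, 0.1]
finger_gap: 0.0457
finger_force: 0.0
```

Call:
{"name": "move_arm", "arguments": {
  "motion": [
    [5,[0,0,0],0],
    [5,[0,0,0],0],
    [5,[0,0,0],0],
    [5,[0,0,0],0],
    [5,[0,0,0],0],
    [5,[0,0,0],0]
  ],
  "squeeze": 55
}}

```text
time: 12.2
tool_pos: [0.586, -0.0008, 0.0073]
orientation: [-0.0, 1.0, -0.0, 0.0]
wrist_force: [-0.7, 0.1, 5.7]
finger_gap: 0.0217
finger_force: 55.0
```

Call:
{"name": "move_arm", "arguments": {
  "motion": [
    [5,[0,0,-5],0],
    [5,[0,0,-20],0],
    [5,[0,0,-50],0],
    [5,[0,10,-90],0],
    [5,[0,35,-120],0],
    [5,[5,70,-140],0],
    [5,[10,105,-140],0],
    [5,[10,120,-140],0]
  ]
}}

```text
time: 13.0
tool_pos: [0.5959, -0.1258, 0.1483]
orientation: [0.001, 1.0, -0.002, 0.001]
wrist_force: [-0.9, 0.4, -2.6]
finger_gap: 0.0215
finger_force: 55.0
```

Call:
{"name": "move_arm", "arguments": {
  "motion": [
    [5,[5,25,0],0.04],
    [5,[10,45,0],0.08],
    [5,[10,45,0],0.08],
    [5,[10,45,0],0.08]
  ]
}}

```text
time: 13.4
tool_pos: [0.6056, -0.1661, 0.1465]
orientation: [-0.0, 0.999, -0.041, -0.0]
wrist_force: [-0.5, -0.2, -3.0]
finger_gap: 0.0222
finger_force: 55.0
```

```bash
cat >> h.py <<'E'
FZ=dict(nest=.045,jaw=.077,back_stop=.045,rest=.045,handle_pivot=.1,clamp_arm=.098,handle_grip=.169)
def fixt():
    s,p,r=shot('wrist')
    for k,z in FZ.items(): print(k,[(round(d['confidence'],2),np.round(d['position'],1).tolist(),ray(s,p,r,d['position'],z)[:2].round(4).tolist()) for d in spotter.landmark_of(s,k)][:3])
    return s,p,r
E
python3 - <<'E'
from h import *
s,p,r=fixt(); save(s['image'],'w3.png'); fixt()
go([.6,-.2,.15],-.08); print(read_state()['wrist_force'])
E
```

```text
nest [(0.78, [247.6, 373.8], [0.5341, -0.2851])]
jaw []
back_stop []
rest [(0.86, [130.4, 390.6], [0.6516, -0.2952])]
handle_pivot [(0.28, [217.5, 111.6], [0.6085, -0.0562])]
clamp_arm []
handle_grip []
nest [(0.76, [243.9, 373.2], [0.5384, -0.284]), (0.45, [143.1, 253.0], [0.6502, -0.1696])]
jaw []
back_stop []
rest [(0.93, [127.5, 388.5], [0.6546, -0.2927])]
handle_pivot []
clamp_arm []
handle_grip [(0.34, [246.9, 371.3], [0.6061, -0.2298])]
go [-2.8, 34.3, -3.2] yaw -0.0 now [0.6056, -0.166, 0.1468] -0.08 tilt [0.0, -0.0, -1.0] t 14.2
[ 0.39922948 -0.66969523 -2.31194528]
```

View pics/w3.png

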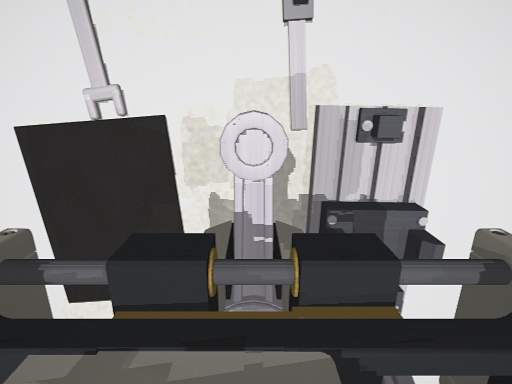

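The wrist view shows the rest at (388,128) and the nest block at (375,230), half hidden by the gripper. I shift the camera back along -x to see the jaws.

Call:
{"name": "move_arm", "arguments": {
  "motion": [
    [5,[-30,0,-10],0],
    [5,[-65,0,-20],0],
    [5,[-90,0,-20],0],
    [5,[-95,0,-20],0],
    [5,[-95,0,-20],0],
    [5,[-95,0,-20],0]
  ]
}}

```text
time: 14.8
tool_pos: [0.512, -0.1585, 0.1671]
orientation: [0.0, 0.999, -0.04, 0.001]
wrist_force: [0.5, -0.4, -2.6]
finger_gap: 0.0215
finger_force: 55.0
```

```bash
python3 - <<'E'
from h import *
s,p,r=fixt(); save(s['image'],'w4.png'); fixt(); fixt()
go([.6,-.2,.15],-.08)
E
```

```text
nest [(0.93, [152.9, 377.3], [0.5345, -0.2854])]
jaw [(0.93, [160.8, 342.7], [0.5362, -0.2413]), (0.69, [211.9, 253.3], [0.4939, -0.158])]
back_stop [(0.57, [181.3, 372.5], [0.5054, -0.2819])]
rest [(0.74, [15.7, 395.3], [0.6549, -0.2955])]
handle_pivot [(0.58, [257.3, 390.1], [0.4496, -0.2778])]
clamp_arm [(0.74, [231.4, 391.5], [0.4741, -0.2785])]
handle_grip []
nest [(0.65, [151.4, 374.4], [0.5354, -0.282])]
jaw [(0.89, [155.5, 344.1], [0.54, -0.2421])]
back_stop [(0.88, [179.9, 371.7], [0.5061, -0.2806])]
rest [(0.66, [16.7, 394.6], [0.6531, -0.2943])]
handle_pivot [(0.61, [257.0, 388.4], [0.4493, -0.2758])]
clamp_arm [(0.89, [232.9, 391.2], [0.472, -0.2779])]
handle_grip []
nest [(0.62, [149.2, 373.6], [0.5374, -0.2814])]
jaw [(0.68, [160.6, 344.7], [0.5351, -0.2429])]
back_stop [(0.9, [180.1, 371.6], [0.5056, -0.2807])]
rest [(0.83, [13.1, 391.9], [0.6559, -0.2921]), (0.27, [258.0, 387.4], [0.4135, -0.3021])]
handle_pivot [(0.63, [258.0, 386.4], [0.4481, -0.2743])]
clamp_arm [(0.59, [232.4, 391.4], [0.4721, -0.2783])]
handle_grip []
go [92.1, 34.4, 16.8] yaw -0.0 now [0.5109, -0.1583, 0.1668] -0.08 tilt [0.0, -0.0, -1.0] t 16.0
```

View pics/w4.png

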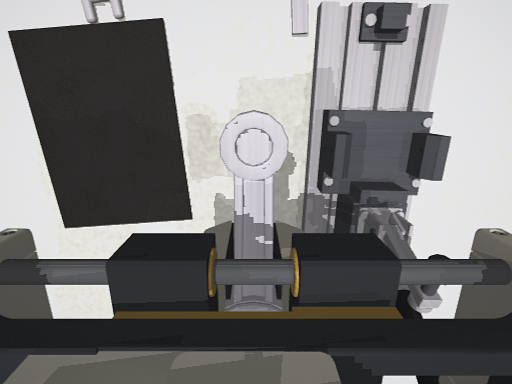

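The fixture is fully seen: rest (386,20), jaws at (337,155) and (430,155), clamp arm and handle at (400,240). The landmarks agree on nest ≈ (0.535, -0.2835) and θ ≈ -0.088. Next I measure the rod in the hand.

```bash
python3 - <<'E'
from h import *
st=read_state(); Rt=rot(st['orientation']); t=np.array(st['tool_pos'])
for i in range(2):
    s,p,r=shot('wrist')
    for k in ['rod_big','rod_shank','rod_small']:
        print(k,[(round(d['confidence'],2),np.round(d['position']).tolist(),(Rt.T@(ray(s,p,r,d['position'],t[2]+.010)-t)*1000).round(1).tolist()) for d in spotter.landmark_of(s,k)][:2])
th=-.088; u=np.array([np.cos(th),np.sin(th)]); n=np.array([.535,-.2835])
x=n+u*.070
go([*x,.167],th)
E
```

```text
rod_big []
rod_shank [(0.76, [210.0, 255.0], [21.9, 1.9, -10.0])]
rod_small [(0.82, [144.0, 254.0], [58.9, 0.9, -10.0])]
rod_big [(0.65, [150.0, 376.0], [55.6, 65.6, -10.0]), (0.42, [133.0, 111.0], [64.2, -73.0, -10.0])]
rod_shank [(0.61, [209.0, 253.0], [22.4, 0.5, -10.0]), (0.52, [15.0, 396.0], [118.2, 66.9, -10.0])]
rod_small [(0.57, [146.0, 252.0], [57.7, -0.0, -10.0])]
go [104.1, 123.3, -0.2] yaw 0.008 now [0.5109, -0.1584, 0.1668] -0.08 tilt [-0.0, -0.0, -1.0] t 16.4
```

Call:
{"name": "move_arm", "arguments": {
  "motion": [
    [5,[40,0,0],0],
    [5,[80,20,0],0.01],
    [5,[100,60,0],0.01],
    [5,[100,95,0],0.01],
    [5,[100,117,0],0.01],
    [5,[100,123,10],0.01],
    [5,[100,123,20],0.01],
    [5,[100,123,20],0.01]
  ]
}}

```text
time: 17.2
tool_pos: [0.5997, -0.2868, 0.1446]
orientation: [-0.001, 0.999, -0.044, -0.002]
wrist_force: [-0.9, 0.3, -3.3]
finger_gap: 0.0216
finger_force: 55.0
```

```bash
python3 - <<'E'
from h import *
st=read_state(); Rt=rot(st['orientation']); t=np.array(st['tool_pos']); print(st['wrist_force'])
for i in range(3):
    s,p,r=shot('wrist')
    for k,z in [('jaw',.077),('rest',.045),('rod_small',t[2]+.010)]:
        print(k,[(round(d['confidence'],2),np.round(d['position']).tolist(),(Rt.T@(ray(s,p,r,d['position'],z)-t)*1000).round(1).tolist()) for d in spotter.landmark_of(s,k)][:2])
save(s['image'],'w5.png')
th=-.088; u=np.array([np.cos(th),np.sin(th)]); n=np.array([.535,-.2835])
go([*(n+u*.066),.09],th)
E
```

```text
[-0.92587763  0.31294813 -3.34284909]
jaw []
rest [(0.34, [145.0, 252.0], [43.4, 0.0, 99.5])]
rod_small [(0.65, [146.0, 252.0], [58.0, -0.2, -10.2])]
jaw []
rest []
rod_small [(0.71, [144.0, 252.0], [59.8, 0.5, -10.2])]
jaw []
rest []
rod_small [(0.58, [142.0, 253.0], [60.9, 2.4, -10.2])]
go [-0.0, 0.3, 57.0] yaw -0.002 now [0.6008, -0.289, 0.147] -0.09 tilt [0.0, -0.0, -1.0] t 17.8
```

View pics/w5.png

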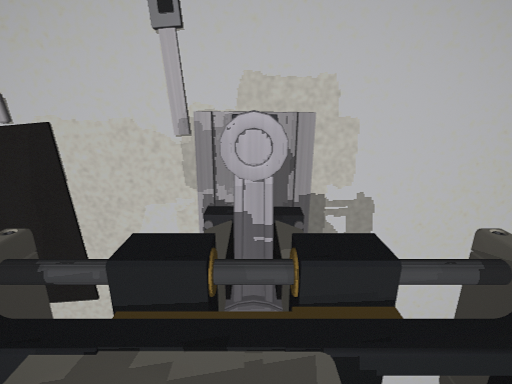

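The base plate (194–315) and jaw block (204–304) are centred on the rod (254), so the lateral fit looks good. Lower.

Call:
{"name": "move_arm", "arguments": {
  "motion": [
    [5,[0,0,20],0],
    [5,[0,0,45],0],
    [5,[0,0,60],0],
    [5,[0,0,70],0],
    [5,[0,0,76],0],
    [5,[0,0,80],0],
    [5,[0,0,84],0],
    [5,[0,0,84],0]
  ]
}}

```text
time: 18.6
tool_pos: [0.6008, -0.289, 0.0628]
orientation: [0.0, 0.999, -0.045, 0.0]
wrist_force: [-0.5, -0.2, -3.0]
finger_gap: 0.0214
finger_force: 55.0
```

Rod bottom is now about 60 mm up, below the jaw tops, with no contact force. Lower on.

Call:
{"name": "move_arm", "arguments": {
  "motion": [
    [5,[0,0,4],0],
    [5,[0,0,8],0],
    [5,[0,0,11],0],
    [5,[0,0,12],0],
    [5,[0,0,12],0]
  ]
}}

```text
time: 19.1
tool_pos: [0.6005, -0.2889, 0.0506]
orientation: [-0.0, 0.999, -0.045, -0.0]
wrist_force: [-0.5, 0.1, -2.7]
finger_gap: 0.022
finger_force: 55.0
```

```bash
python3 -c "
from h import *
go([.6,-.289,.048],-.088); print(read_state()['wrist_force'],read_state()['wrist_torque'])"
```

```text
go [-0.5, 0.1, 2.6] yaw -0.002 now [0.6005, -0.2889, 0.0506] -0.09 tilt [-0.0, 0.0, -1.0] t 19.1
[-0.51895442  0.12903802 -2.72626931] [-0.00051565 -0.0203309   0.03417376]
```

Call:
{"name": "move_arm", "arguments": {
  "motion": [
    [5,[0,0,1],0],
    [5,[0,0,2],0],
    [5,[0,0,2.5],0],
    [5,[0,0,2.5],0]
  ]
}}

```text
time: 19.5
tool_pos: [0.6008, -0.289, 0.0485]
orientation: [0.0, 0.999, -0.045, 0.0]
wrist_force: [0.3, 0.3, -2.3]
finger_gap: 0.0216
finger_force: 55.0
```

Almost down. Now push to the back stop while just above the floor.

Call:
{"name": "move_arm", "arguments": {
  "motion": [
    [5,[-1,0,0],0],
    [5,[-2,0,0],0],
    [5,[-3,0,0],0],
    [5,[-4,0,0],0],
    [5,[-4,0,0],0]
  ]
}}

```text
time: 20.0
tool_pos: [0.5966, -0.2886, 0.0484]
orientation: [0.0, 0.999, -0.045, 0.0]
wrist_force: [1.3, -1.0, 0.2]
finger_gap: 0.0216
finger_force: 55.0
```

Call:
{"name": "move_arm", "arguments": {
  "motion": [
    [5,[-1,0,0],0],
    [5,[-2,0,0],0],
    [5,[-3,0,0],0],
    [5,[-3,0,0],0]
  ]
}}

```text
time: 20.4
tool_pos: [0.5962, -0.2885, 0.0492]
orientation: [0.0, 0.999, -0.045, 0.003]
wrist_force: [7.7, 0.3, -3.5]
finger_gap: 0.0218
finger_force: 55.1
```

Back stop reached: the tool stopped at 7.7 N. Now set it down on the floor.

Call:
{"name": "move_arm", "arguments": {
  "motion": [
    [5,[0.5,0,0.7],0],
    [5,[1,0,1.4],0],
    [5,[1,0,2],0],
    [5,[1,0,2],0]
  ]
}}

```text
time: 20.8
tool_pos: [0.5963, -0.2885, 0.0483]
orientation: [0.0, 0.999, -0.045, 0.002]
wrist_force: [-0.0, 0.5, 11.3]
finger_gap: 0.0219
finger_force: 55.0
```

Call:
{"name": "move_arm", "arguments": {
  "motion": [
    [5,[-1.5,0,-0.7],0],
    [5,[-2,0,-0.7],0],
    [5,[-2,0,-0.7],0]
  ]
}}

```text
time: 21.1
tool_pos: [0.5962, -0.2885, 0.0486]
orientation: [0.0, 0.999, -0.045, 0.004]
wrist_force: [10.0, -1.5, -0.1]
finger_gap: 0.0217
finger_force: 55.1
```

Call:
{"name": "move_arm", "arguments": {
  "motion": [
    [5,[0,0,0.6],0],
    [5,[0,0,0.6],0],
    [45,[0,0,0.6],0],
    [45,[0,0,0.6],0],
    [45,[0,0,0.6],0],
    [45,[0,0,0.6],0],
    [45,[0,0,0.6],0]
  ]
}}

```text
time: 21.8
tool_pos: [0.5923, -0.2883, 0.0462]
orientation: [-0.0, 0.999, -0.045, -0.0]
wrist_force: [1.4, -0.1, -0.4]
finger_gap: 0.0411
finger_force: 0.0
```

Call:
{"name": "move_arm", "arguments": {
  "motion": [
    [45,[0,0,-15],0],
    [45,[0,0,-45],0],
    [45,[0,0,-90],0],
    [45,[0,0,-130],0],
    [45,[0,0,-150],0],
    [45,[-30,0,-150],0],
    [45,[-60,0,-150],0],
    [45,[-60,0,-150],0]
  ]
}}

```text
time: 22.6
tool_pos: [0.5296, -0.2833, 0.1977]
orientation: [0.001, 0.999, -0.046, -0.001]
wrist_force: [-0.7, 0.5, 0.6]
finger_gap: 0.0414
finger_force: 0.0
```

```bash
python3 - <<'E'
from h import *
th=-.088; u=np.array([np.cos(th),np.sin(th)]);v=np.array([-u[1],u[0]]); n=np.array([.535,-.2835])
for i in range(3):
    s,p,r=shot('wrist')
    for k,z in [('rod_big',.058),('rod_small',.058),('rest',.045),('nest',.045),('jaw',.077),('handle_pivot',.1),('handle_grip',.169)]:
        print(k,[(round(d['confidence'],2),[round(1000*float((ray(s,p,r,d['position'],z)[:2]-n)@w),1) for w in (u,v)]) for d in spotter.landmark_of(s,k)][:2])
save(s['image'],'w6.png'); print(read_state()['wrist_force'])
go([*(n-u*.125),.25],th)
E
```

```text
rod_big [(0.85, [-1.5, -2.0])]
rod_small [(0.55, [119.9, -0.1])]
rest []
nest []
jaw [(0.6, [28.2, 223.3]), (0.56, [-3.6, 42.0])]
handle_pivot [(0.64, [-86.7, 3.0]), (0.48, [9.2, -1.4])]
handle_grip []
rod_big [(0.67, [-0.3, 1.0])]
rod_small []
rest [(0.78, [119.2, -0.5])]
nest []
jaw []
handle_pivot [(0.69, [-87.5, 1.4]), (0.23, [4.5, 41.1])]
handle_grip [(0.57, [100.5, -1.0])]
rod_big [(0.87, [-4.6, 0.5])]
rod_small [(0.87, [119.6, -0.4]), (0.36, [-82.8, -0.0])]
rest [(0.66, [-92.6, 1.7]), (0.57, [117.8, 0.1])]
nest []
jaw [(0.92, [-2.3, 40.0]), (0.61, [117.2, -0.5])]
handle_pivot [(0.71, [5.1, 36.2]), (0.66, [-84.1, 3.4])]
handle_grip [(0.21, [14.5, -1.2])]
[ 0.88773955 -0.06169071 -0.56183157]
go [-122.9, 0.7, -53.6] yaw -0.002 now [0.533, -0.2829, 0.1964] -0.09 tilt [-0.0, -0.0, -1.0] t 23.8
```

View pics/w6.png

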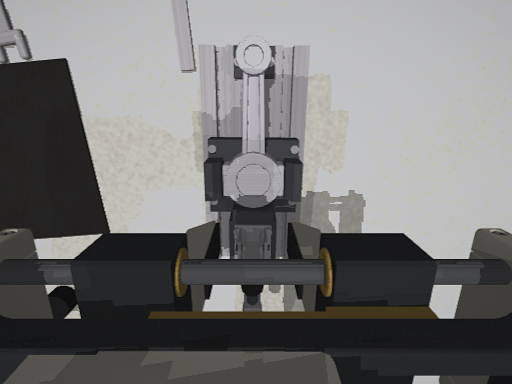

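The rod sits between the jaws: big end (253,180), small end on the rest (253,55), with the clamp handle behind under the gripper. Next: close the fingers and go over to the nest side of the handle tip.

Call:
{"name": "move_arm", "arguments": {
  "motion": [
    [0,[0,0,-30],0],
    [0,[0,0,-54],0],
    [0,[-35,0.5,-54],0],
    [0,[-75,0.5,-54],0],
    [0,[-105,0.5,-54],0],
    [0,[-110,0.5,-54],0],
    [0,[-110,0.5,-54],0],
    [0,[-110,0.5,-54],0]
  ],
  "squeeze": 10
}}

```text
time: 24.6
tool_pos: [0.4245, -0.2735, 0.2507]
orientation: [0.0, 0.999, -0.045, 0.001]
wrist_force: [0.4, -0.3, -0.3]
finger_gap: 0.0006
finger_force: 0.0
```

```bash
python3 - <<'E'
from h import *
th=-.088; u=np.array([np.cos(th),np.sin(th)]); n=np.array([.535,-.2835])
go([*(n-u*.112),.188],th)
s,p,r=shot('scene')
im=s['image']
for k in ['handle_grip','handle_pivot','clamp_arm']: print(k,[(round(d['confidence'],2),np.round(d['position']).tolist()) for d in spotter.landmark_of(s,k)][:2])
for a in (-.125,-.112): print(proj(s,p,r,[*(n+u*a),.169]))
save(cv2.resize(im[150:330,80:280],None,fx=4,fy=4,interpolation=cv2.INTER_CUBIC)[:600],'s2.png')
E
```

```text
go [-1.1, 0.3, 62.7] yaw -0.002 now [0.4245, -0.2735, 0.2507] -0.09 tilt [0.001, -0.0, -1.0] t 24.6
handle_grip [(0.42, [220.0, 140.0])]
handle_pivot [(0.79, [245.0, 155.0])]
clamp_arm [(0.43, [254.0, 152.0])]
(np.float64(222.83632091690066), np.float64(138.23013596601515))
(np.float64(226.24539145102867), np.float64(140.46946739905303))
```

View pics/s2.png

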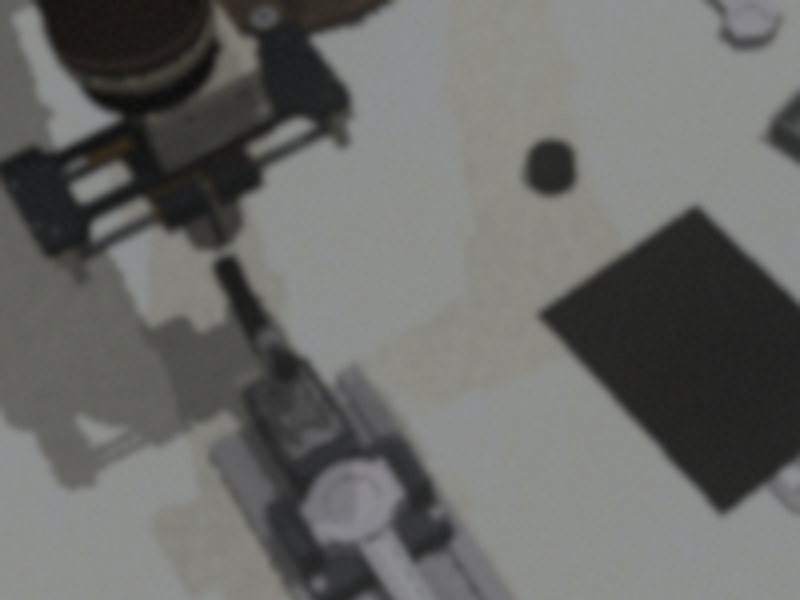

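The crop shows the closed fingers at (210,225), next to the handle tip (228,265) in line. I lower on the nest side of the handle with a little extra clearance.

Call:
{"name": "move_arm", "arguments": {
  "motion": [
    [0,[3,0.5,20],0],
    [0,[3,0.5,45],0],
    [0,[3,0.5,58],0],
    [0,[3,0.5,62],0],
    [0,[3,0.5,62],0]
  ]
}}

```text
time: 25.3
tool_pos: [0.4265, -0.274, 0.1882]
orientation: [-0.0, 0.999, -0.045, -0.0]
wrist_force: [-0.4, 0.6, -0.2]
finger_gap: 0.0006
finger_force: 0.0
```

Call:
{"name": "move_arm", "arguments": {
  "motion": [
    [0,[-3,0,0],0],
    [0,[-6,0,0],0],
    [0,[-9,0,0],0],
    [0,[-12,0,1],0],
    [0,[-15,0,3],0],
    [0,[-15,0,3],0]
  ]
}}

```text
time: 25.9
tool_pos: [0.4116, -0.2729, 0.1857]
orientation: [0.0, 0.999, -0.045, 0.001]
wrist_force: [3.5, -0.7, 0.4]
finger_gap: 0.0006
finger_force: 1.8
```

Contact is where the geometry says it should be (handle about 55°). I follow the arc down.

Call:
{"name": "move_arm", "arguments": {
  "motion": [
    [0,[-6,0,7],0],
    [0,[-11,0,13.5],0],
    [0,[-15.5,0,20],0],
    [0,[-20,0,27],0],
    [0,[-23.5,0,34],0],
    [0,[-26.5,0,41],0],
    [0,[-29.5,0,48],0],
    [0,[-29.5,0,48],0]
  ]
}}

```text
time: 26.7
tool_pos: [0.3802, -0.2702, 0.1367]
orientation: [-0.0, 0.999, -0.045, -0.001]
wrist_force: [-0.4, -0.0, -0.1]
finger_gap: 0.0004
finger_force: 0.3
```

Call:
{"name": "move_arm", "arguments": {
  "motion": [
    [0,[-2.5,0,7],0],
    [0,[-4.5,0,14],0],
    [0,[-6,0,20],0],
    [0,[-7,0,26],0],
    [0,[-7,0,26],0]
  ]
}}

```text
time: 27.2
tool_pos: [0.3745, -0.2694, 0.1107]
orientation: [-0.0, 0.999, -0.045, -0.001]
wrist_force: [-0.5, 0.1, -0.4]
finger_gap: 0.0002
finger_force: 0.0
```

Call:
{"name": "move_arm", "arguments": {
  "motion": [
    [0,[0,0,2],0],
    [0,[0,0,3],0],
    [0,[0,0,4],0],
    [0,[0,0,4],0]
  ]
}}

```text
time: 27.6
tool_pos: [0.3751, -0.2696, 0.1091]
orientation: [0.001, 0.999, -0.045, -0.0]
wrist_force: [-9.1, 4.0, 29.4]
finger_gap: 0.0005
finger_force: 14.4
```

```bash
python3 - <<'E'
from h import *
go([.37,-.27,.107],-.088)
s,p,r=shot('scene')
im=s['image']
th=-.088; u=np.array([np.cos(th),np.sin(th)]); n=np.array([.535,-.2835])
for k in ['handle_grip','handle_pivot','clamp_arm']: print(k,[(round(d['confidence'],2),np.round(d['position']).tolist()) for d in spotter.landmark_of(s,k)][:2])
print(proj(s,p,r,[*(n-u*.165),.1]))
save(cv2.resize(im[180:300,80:240],None,fx=5,fy=5,interpolation=cv2.INTER_CUBIC),'s3.png')
E
```

```text
go [-5.1, 0.9, 2.1] yaw -0.002 now [0.3751, -0.2696, 0.1091] -0.09 tilt [-0.0, -0.001, -1.0] t 27.6
handle_grip [(0.53, [227.0, 137.0])]
handle_pivot [(0.58, [246.0, 155.0]), (0.3, [330.0, 235.0])]
clamp_arm [(0.55, [252.0, 154.0]), (0.52, [266.0, 165.0])]
(np.float64(226.30088204798943), np.float64(137.1202902236709))
```

View pics/s3.png

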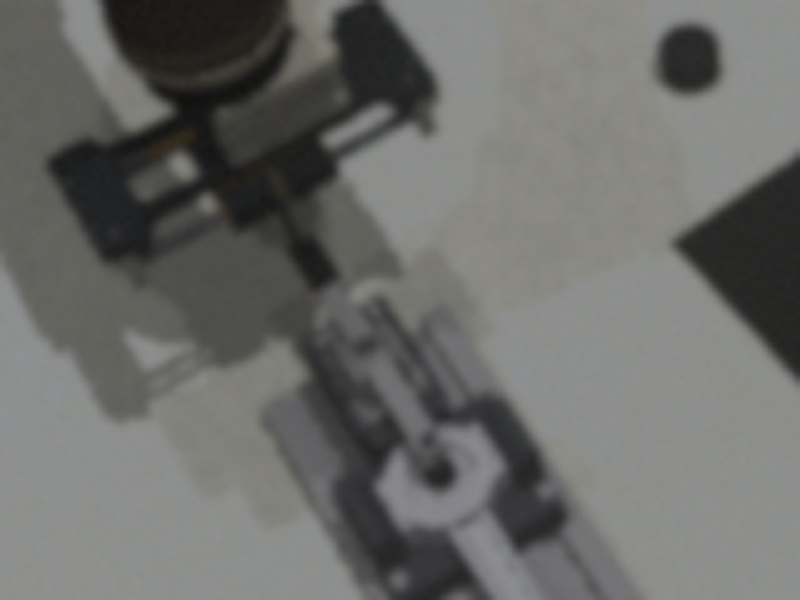

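The crop shows the clamp arm down, with its foot in the middle of the big end (435,470). The handle is level under the fingers, with 29 N at the predicted stop height (0.109). Withdraw straight up.

Call:
{"name": "move_arm", "arguments": {
  "motion": [
    [0,[0,0,-10],0],
    [0,[0,0,-30],0],
    [0,[0,0,-70],0],
    [0,[0,0,-110],0],
    [0,[0,0,-140],0],
    [30,[0,0,-140],0],
    [30,[0,0,-140],0],
    [30,[0,0,-140],0]
  ]
}}

```text
time: 28.6
tool_pos: [0.3745, -0.2693, 0.2465]
orientation: [-0.0, 0.999, -0.045, -0.001]
wrist_force: [0.3, -0.2, -0.5]
finger_gap: 0.0199
finger_force: 0.0
```

```bash
python3 - <<'E'
from h import *
th=-.088; u=np.array([np.cos(th),np.sin(th)]);v=np.array([-u[1],u[0]]); n=np.array([.535,-.2835])
for vw in ('wrist','scene','wrist'):
    s,p,r=shot(vw); print(vw)
    for k,z in [('rod_big',.058),('rod_small',.058),('jaw',.077),('rest',.045),('handle_pivot',.1),('handle_grip',.1)]:
        print(k,[(round(d['confidence'],2),[round(1000*float((ray(s,p,r,d['position'],z)[:2]-n)@w),1) for w in (u,v)]) for d in spotter.landmark_of(s,k)][:3])
print(read_state()['wrist_force'],read_state()['tool_pos'])
E
```

```text
wrist
rod_big [(0.86, [-4.9, -1.5])]
rod_small []
jaw [(0.86, [-2.3, 42.6])]
rest []
handle_pivot [(0.59, [-86.6, 2.7])]
handle_grip [(0.64, [-164.0, -0.1])]
scene
rod_big [(0.75, [-189.8, 471.4]), (0.69, [-273.3, 639.3]), (0.69, [-7.3, 651.0])]
rod_small [(0.81, [-270.6, 469.5]), (0.81, [-167.3, 695.9]), (0.63, [18.7, 744.1])]
jaw [(0.86, [-2.5, 45.8])]
rest [(0.86, [119.0, -2.3])]
handle_pivot [(0.67, [-74.8, -0.4]), (0.6, [59.8, 244.9])]
handle_grip [(0.55, [-166.2, 2.4])]
wrist
rod_big [(0.93, [-2.2, 0.2])]
rod_small []
jaw [(0.95, [-2.8, 44.6])]
rest [(0.33, [-183.9, 0.3])]
handle_pivot [(0.57, [-86.7, -0.6])]
handle_grip [(0.69, [-165.9, 2.6])]
[ 0.16556952 -0.07696838  0.33436114] [ 0.37505    -0.26955695  0.24743156]
```

```bash
python3 -c "
from h import *
print(ticket.sign_off())"
```

```text
the job is handed in; nothing more can be done
None
```

The job is handed in: the rod was laid on the mat and regripped at the shank, and it now sits in the nest against the back stop with the clamp handle pressed to its stop. The landmark checks agreed, but the verdict was not shown, foot force was not measured, and I viewed 11 pictures, one over the limit.

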